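# Snap the retaining bar onto the small shaker

### The arm

A 7-joint arm with a two-finger parallel gripper is mounted at the origin on a cart in front of the work surface, level with it; the furniture and walls round the work are solid. World frame = base frame: x ahead of the robot, y to its left, z up, the work surface at z = 0. Lengths are in mm, angles in rad, forces in N, time in s.
With the tool pointing down it reaches from about 400 to 850 mm from the base axis. Payload 4.4 kg.
Tool frame: the origin (TCP) lies between the finger pads; the fingertips stand 25 mm ahead of it and the grasp point (between the pads) lies 6 mm ahead of it; z points along the fingers, y is the direction in which the jaws open and shut (so a half turn about z gives the same grasp; the last joint's range is limited). The gripper opens to 94 mm and grips with 3 to 60 N. Pads are 16 mm wide; open, the fingers measure 119 mm over their backs; the gripper's body (75 mm by 177 mm) begins 78 mm behind the grasp point.
Start: joints at [-1.373, 0.628, 0.038, 1.517, -0.027, 0.996, -0.02], TCP at [169.462, 627.536, 195.178] pointing down, gripper open.
Joint ranges: [-3.06, 3.06], [-0.37, 2.12], [-1.25, 1.32], [0.18, 2.47], [-1.1, 4.24], [0.23, 1.98], [-2.94, 2.94]. Speed limits (rad/s): [2.57, 2.57, 3.14, 3.14, 3.14, 3.14, 3.14].

### API

Orientations are given as a 3x3 rotation matrix whose columns are the frame's x, y, z axes.
In Python, from cell import r gives the robot as it stands.
- The arm moves only by the tool step_arm, never from a script. Its argument "series" is one flat list of numbers, 4 for each row, row after row: the shift along the tool's x, y, z in cm, then the turn about the tool's z in rad. A call has 1 to 5 rows; each row is the pose to reach, as a shift and turn from the pose commanded when the call began, along the tool's axes at that moment; what a row does not reach only later rows make up. A row lasts 1/12 s, in which the tool goes at most 41.7 mm and 7.16 degrees, less where a joint would pass 70% of its speed; a pose out of reach is approached as far as the arm can. A call with a gripper value outside its range is refused whole. "hand" is the finger opening in cm, from 0 to 9.4, set as the call begins (left out, the last holds). The fingers move at their own pace and stop on an object; "grip_force" is the grip in N (left out, the last holds). Time passes only in rows, so rows that repeat a pose let the fingers close. It gives the time, the measured TCP pose, the force and the opening at its end, in the units of the state.
- r.sense(): the state, without advancing time (a new reading comes with each control period).
- r.grab_frame(name): name is "side" or "top" or "wrist"; returns a dict with "color" (384x512x3 uint8, red, green, blue), "depth" (384x512 float32, mm along the optical axis (not along the pixel's ray), 0 where there is no reading), "fx", "fy", "cx", "cy" (pixels), "k1" (the pictures are not rectified: a ray, as slopes to the right and down, at radius r is drawn at 1 + k1 r^2 times it, then the intrinsics apply), "R" (3x3) and "t" (3): a world point X has camera coordinates R X + t; the wrist camera has in their place "tool_from_camera" (4x4, takes a point from camera to tool coordinates, whose origin is the TCP and whose axes are the flange's). Camera axes: x right, y down, z forward; pixel columns grow to the right and rows downward; lengths in mm; the calibration is good to about 2 mm. A picture is of the moment at which its call begins: read the wrist's pose just before it.
- r.sign_off(): hands the job in, once; it reports no verdict.
The state is a dict: "time_s": time; "joint_pos": joint angles; "dq": joint speeds; "joint_efforts": joint torques, N m; "tool_pos": TCP position; "eef_rot": TCP orientation; "contact_force": force on the tool from outside, world axes, zero at the start; "wrist_torque": the same for the moment, N m; "opening": finger opening in mm.
Only numpy, scipy, OpenCV 4.12 (cv2) and the standard library are available. Lean on these libraries where they do the work, as an engineer would, in place of code of your own. Each camera call takes 0.05 s, during which the arm holds its last target. There are 200 camera calls.

### The job

Fit the grey retaining bar across the lidded dish on the small shaker: set the slots in its ends over the two sprung snap hooks and press it straight down, fully home, until both ends have clicked under the hook noses, then let go of it. The shaker is delicate, so press by feel and never with more than about 25 N. Leave the tweezers, the timer, the marker and the hex-key set where they are.

Things in the scene. Friction and masses are not known exactly. Their poses are not given: they have to be found in the camera images.
- bar: Grey plastic retaining bar, 127 mm long (its y axis), 34 mm wide, about 70 g, lying flat on the bench. Origin at the middle of its underside, z up. A flat strip 6 mm thick with a grip block upright in the middle. Both ends are alike, so either way round will do.
- grip_block (a point): Centre of the bar's grip block, 21 mm above the underside. The block is 14 mm thick (bar's x), 44 mm long (bar's y) and stands from 6 to 36 mm above the underside, flat on top.
- end_slot (a point): Floor of the slot in the bar's +y end, 56 mm from the middle, half-way up the strip; the -y end has the same. Each slot is 19 mm wide (x), open outward, flanked by two prongs that reach to 63.5 mm from the middle.
- shaker: Small shaker, fixed to the bench: white housing 104 (x) x 156 (y) x 40 mm high, origin at the middle of its underside, z up. Over black bellows a level aluminium deck carries all parts named below and a lidded petri dish. The deck's height differs every time: heights given are for its lowest setting and may really be up to 38 mm more. It is not measured: find it by touch.
- seat (a point): Point fixed to the housing, 67 mm above its underside, over the middle: where the middle of the bar's underside would be on the hard stops, deck lowest. The bar belongs centred here in plan, its y along the shaker's y. Its underside first meets the hooks about 14 mm higher; hooks click over it at 2.5 mm above the stops. The dish (fixed, 61 mm across) ends just below the stops.
- left_side (a point): Point on the housing top (40 mm up) below the left snap hook, 57 mm from the middle toward the shaker's +y. The black upright hook is 13 mm wide (x); its nose reaches inward to 52.3 mm from the middle. Heights above the housing's underside, deck lowest: hook top 84 mm, sloping lead-in down to 77, flat catch under the nose 75.5. The 6 mm strip ends below the catch.
- right_side (a point): The same for the right hook, toward the shaker's -y. Force to press the bar in, in all: climbs to 10 to 17 N over the lead-ins, falls to about 6 N (not clicked yet) while the noses rub down the strip's ends for 6 mm, then both click and about 5 N is left; from the stops, 2.5 mm lower, it climbs again without end. On release sprung pins lift the bar against the catches.
- cord_end (a point): Lower end of a thin stiff pull cord of the room, fixed and solid. From here it slants up to the robot's left: through about x, y, z = 0.57, 0.09, 0.16; 0.43, 0.18, 0.45; 0.35, 0.25, 0.66; 0.28, 0.31, 0.92 m. Shaker and bar lie to its right (-y). An arm that comes from its left must be drawn in close to the base (within 0.3 m) to pass it.
- left_hook (a joint): Outward bend of the hook at the shaker's +y side, rad: 0 upright, about 0.13 when the bar spreads it, back to under 0.02 after the click.
- right_hook (a joint): The same for the hook at the shaker's -y side.
- left_pin (a joint): Travel of a sprung upright steel pin, 6 mm across, 48 mm from the shaker's middle toward +y, just inside the hook; it is pushed down by the bar. In m: 0 up (its top at z = 76 mm with the deck lowest), about 0.0065 with the bar held under the hooks, 0.009 with the bar on the hard stop.
- right_pin (a joint): The same for the pin toward the shaker's -y side.
- timer: Bystander: grey-white lab timer, 64 x 64 x 20 mm, lying on the bench; origin under its middle.
- hex_key_set: Bystander: folding hex-key set, 30 x 100 x 20 mm, lying on the bench; origin under its middle.
- marker: Bystander: marker pen, 16 x 132 x 18 mm, lying on the bench; origin under its middle, length along its y axis.
- tweezers: Bystander: steel tweezers, 13 x 122 x 10 mm, lying on the bench; origin under the middle, length along their y axis.

How it is judged:
By the outcome, as a careful person would: the job done as asked, in the order asked, and still so for the second after the job is handed in, with the robot touching nothing.
It also fails if it takes over 58 s, if anything falls off the work surface, if the arm or the gripper's body presses on something with over 40 N, if the wrist force passes 120 N, or if a joint passes its speed limit or range.

## Working session

There is one attempt and no reset: what is moved stays moved. The work goes in short steps, Python scripts to look and compute and a tool call to move; the robot and the scene stay as the last step left them, time stands still between calls to the robot, and variables do not carry over. Pictures are saved under pics/ and viewed, on a budget of 10 in all, crops included, one or two more only if the job needs it, and the job is handed in when it is done.

Besides the shell and the picture viewer there is one more tool, called after "Request:" as a command line: name --argument value ..., lists and objects as JSON in quotes. step_arm: Moves the arm, as the interface text tells. Its arguments: {"type":"object","properties":{"series":{"type":"array","items":{"type":"number"}},"hand":{"type":"number"},"grip_force":{"type":"number"}},"required":["series"]}

```bash
mkdir -p pics; ls; cat > h.py <<'E'
import numpy as np, cv2
from cell import r
def save(f,n): cv2.imwrite(f'pics/{n}.png',cv2.cvtColor(f['color'],cv2.COLOR_RGB2BGR))
def RT(f,s=None):
    if 'R' in f: return np.array(f['R']),np.array(f['t'])
    T=np.array(f['tool_from_camera']); Rw=np.array(s['eef_rot'])@T[:3,:3]; c=np.array(s['eef_rot'])@T[:3,3]+np.array(s['tool_pos'])
    return Rw.T,-Rw.T@c
def rays(f,uv):
    uv=np.atleast_2d(uv).astype(float); K=np.array([[f['fx'],0,f['cx']],[0,f['fy'],f['cy']],[0,0,1.]])
    p=cv2.undistortPoints(uv.reshape(-1,1,2),K,np.array([f['k1'],0,0,0,0.])).reshape(-1,2)
    return np.c_[p,np.ones(len(p))]
def onplane(f,uv,z,s=None):
    R,t=RT(f,s); c=-R.T@t; d=rays(f,uv)@R
    return c+d*((z-c[2])/d[:,2])[:,None]
def cloud(f,s=None):
    R,t=RT(f,s); v,u=np.mgrid[:384,:512]; d=rays(f,np.c_[u.ravel(),v.ravel()])*f['depth'].reshape(-1,1)
    return ((d-t)@R).reshape(384,512,3)
E
python3 - <<'E'
from h import *
s=r.sense(); print({k:np.round(v,3).tolist() for k,v in s.items()})
a=r.grab_frame('top');save(a,'top0');b=r.grab_frame('side');save(b,'side0')
import pickle;pickle.dump((a,b),open('f0.pkl','wb'))
for f in(a,b):print(-np.array(f['R']).T@f['t'],f['fx'],f['k1'],(f['depth']>0).mean())
cv2.imwrite('pics/both0.png',cv2.resize(np.vstack([cv2.imread('pics/top0.png'),cv2.imread('pics/side0.png')]),None,fx=.78,fy=.78))
E
```

```text
pics
{'time_s': 0.0, 'joint_pos': [-1.373, 0.629, 0.038, 1.518, -0.027, 0.996, -0.02], 'dq': [0.0, -0.0, -0.0, -0.001, -0.0, 0.001, -0.0], 'joint_efforts': [0.0, -54.975, 1.144, -18.664, -0.052, 0.024, 0.0], 'tool_pos': [169.282, 626.857, 194.27], 'eef_rot': [[-0.965, 0.261, -0.0], [0.261, 0.965, -0.002], [-0.0, -0.002, -1.0]], 'contact_force': [-0.526, -0.278, -0.445], 'wrist_torque': [-0.028, -0.012, 0.034], 'opening': 94.088}
[ 379.13059616  -16.08770041 1672.3614115 ] 471.3073898258002 -0.19796603397239815 0.9958852132161459
[1127.30863148  911.57180546  689.75069892] 372.89532718689117 0.03252181175810817 0.89202880859375
```

View pics/top0.png

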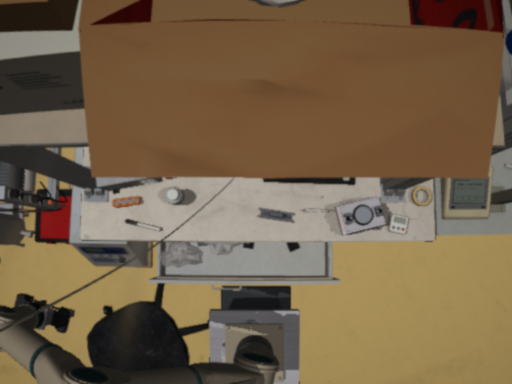

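View pics/side0.png

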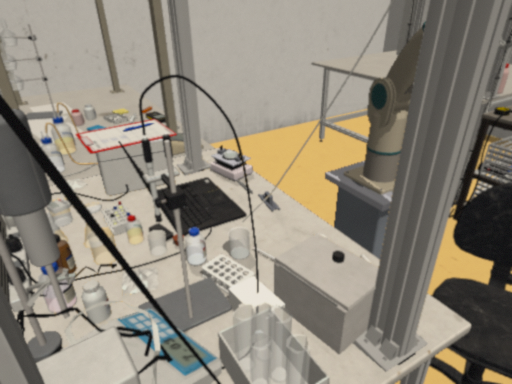

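The top view shows the bar at about (276,214), tweezers (318,210), shaker (362,215), timer (399,224), hex keys (127,202) and marker (143,225). The cord runs from (233,178) to the lower left. The side view shows the bar near (268,200), the shaker at (232,163) and the cord between the arm and the bar.

```bash
python3 - <<'E'
from h import *
import pickle
a,b=pickle.load(open('f0.pkl','rb'))
P=cloud(a)
for n,(u,v) in dict(bar=(276,214),tw=(318,210),shk=(362,215),timer=(399,224),hexk=(127,202),mark=(143,225),box=(300,100),boxedge=(300,174),under=(300,183),bench=(300,230),cord0=(233,179)).items(): print(n,P[v,u].round())
# bar: points with height 4..45 near
Q=P.reshape(-1,3)
def fit(m,n):
    q=Q[m]; 
    (c,sz,ang)=cv2.minAreaRect(q[:,:2].astype(np.float32)); print(n,len(q),np.round(c,1),np.round(sz,1),round(ang,1),'zmed',np.median(q[:,2]).round(1),q[:,2].max().round(1))
X0=P[214,276];X1=P[215,362]
near=lambda X,d:np.hypot(Q[:,0]-X[0],Q[:,1]-X[1])<d
for z in(3,15,25): fit(near(X0,75)&(Q[:,2]>z)&(Q[:,2]<60),'bar>%d'%z)
for z in(20,30,50,60): fit(near(X1,100)&(Q[:,2]>z)&(Q[:,2]<200),'shk>%d'%z)
c=a['color'][180:245,255:425]; cv2.imwrite('pics/crop.png',cv2.resize(c[:,:,::-1],None,fx=4.7,fy=4.7,interpolation=cv2.INTER_CUBIC))
E
```

```text
bar [486. -73.  46.]
tw [ 503. -224.    5.]
shk [ 480. -364.   89.]
timer [ 452. -516.   15.]
hexk [528. 457.  22.]
mark [447. 397.  19.]
box [ 535.  -60. 1180.]
boxedge [ 459.  -62. 1145.]
under [ 600. -161.    3.]
bench [ 432. -160.    2.]
cord0 [615.  79.  -1.]
bar>3 658 [487.3 -73. ] [145.7 145.8] 89.7 zmed 6.4 45.7
bar>15 63 [483.6 -70.4] [125.   22.5] 81.8 zmed 36.2 45.7
bar>25 52 [486.6 -73.4] [41.7 14.3] 89.9 zmed 37.1 45.7
shk>20 1365 [ 478.1 -366.5] [114.3 151.3] 13.1 zmed 76.0 114.2
shk>30 1346 [ 478.2 -366.5] [114.3 151.3] 13.0 zmed 76.2 114.2
shk>50 1158 [ 482.8 -369.5] [ 99.3 142.6] 13.6 zmed 77.4 114.2
shk>60 1158 [ 482.8 -369.5] [ 99.3 142.6] 13.6 zmed 77.4 114.2
```

View pics/crop.png

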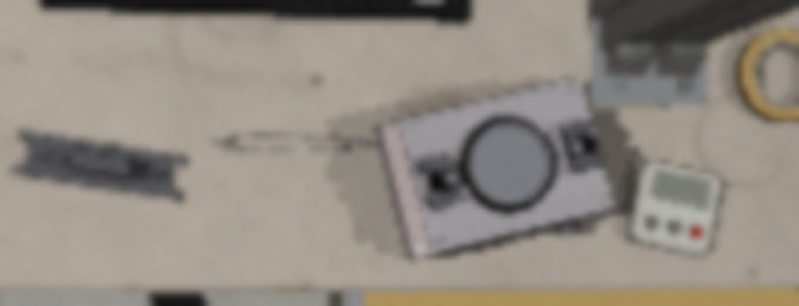

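The crop shows the bar with its long axis slightly clockwise (about -9°), and the shaker turned about +14° with its hooks at (440,180) and (580,145). The tweezers lie between them and the timer is to the right.

```bash
python3 - <<'E'
from h import *
import pickle
a,b=pickle.load(open('f0.pkl','rb'))
for n,f in(('top',a),('side',b)):
    Q=cloud(f)[f['depth']>0]
    print(n)
    for x in range(600,-201,-100):
        row=[]
        for y in range(700,-601,-100):
            q=Q[(abs(Q[:,0]-x)<50)&(abs(Q[:,1]-y)<50)&(Q[:,2]<1000)]
            row.append('%5d'%np.percentile(q[:,2],98) if len(q) else '    .')
        print('%4d'%x,*row)
E
```

```text
top
 600     .   688   899   990   995     9   162    16    23    23    22   902   925    25
 500     .    17    29   900   898   382   298    12    38    11    95   891    25    22
 400  -329     8    10    18    10   647     8     8     8     8    79    79    23     7
 300  -424  -439  -729  -370   988  -425  -442  -502  -501  -500  -413  -839  -844  -842
 200   350   673   729   757  -367  -364   -18   -15   -15  -367  -366  -373  -840  -842
 100  -390   679   749   806   837   750   603   462   260     4  -843  -843  -840  -843
   0  -365  -365  -364  -366  -371     8   535   493   377     5  -841  -840  -842  -843
-100  -364  -364  -364  -365  -368  -768     .     .    19     3  -841  -843  -843  -843
-200  -367  -366  -365  -367  -842     .     .     .     .  -841  -843  -841  -844  -842
side
 600     .   659   656   166   148     2   178    16    19    20    18   566   635     3
 500     .     9     .     .    87   407   323     8    36     9    90    97    13     3
 400     .     2     2    14    13   642     3     3     3     3    75    74     .     3
 300     .     .     .     .     .     .     .     .     .     .     .     .     .     .
 200     .     .     .     .     .     0     0     1     1   -17     .     .     .     .
 100  -377  -375  -373     .  -857     3   551   433   333     0     .     .     .     .
   0  -380  -374  -373  -374  -374     .   376   440   365     1     .     .     .     .
-100     .  -375  -374  -374  -147     .     .     .     3     1     .     .     .     .
-200     .  -727  -374   -22    20     .     .     .     .     .     .     .     .     .
```

Request:
step_arm --series '[0,-4,-0.6,0,0,-8,-1.2,0,0,-12,-1.8,0,0,-16,-2.4,0,0,-20,-3,0]'

```text
time_s: 0.52
tool_pos: [116.7, 432.1, 224.9]
eef_rot: [[-0.965, 0.261, -0.0], [0.261, 0.965, -0.001], [-0.0, -0.001, -1.0]]
contact_force: [0.2, 1.1, 0.9]
opening: 94.4
```

Request:
step_arm --series '[0,-3.5,-0.5,0,0,-7,-1,0,0,-10.5,-1.5,0,0,-14,-2,0,0,-16,-2.5,0]'

```text
time_s: 0.93
tool_pos: [74.7, 275.5, 249.7]
eef_rot: [[-0.965, 0.261, -0.001], [0.261, 0.965, -0.003], [-0.0, -0.003, -1.0]]
contact_force: [0.5, 0.0, 0.1]
opening: 94.0
```

```bash
python3 -c "
from h import *
s=r.sense();print(s['joint_pos'],s['tool_pos'],s['time_s'])"
```

```text
[-1.42715086e+00  8.16793132e-03  2.29659641e-02  2.30921477e+00
 -3.34639772e-04  8.27585123e-01 -9.69061884e-02] [ 74.68341009 275.45111846 249.73463875] 0.9333
```

Request:
step_arm --series '[-3.41,-0.2,0,0.12,-6.77,-0.82,0,0.24,-10.04,-1.83,0,0.36,-13.16,-3.21,0,0.48,-16.09,-4.98,0,0.6]'

```text
time_s: 1.35
tool_pos: [219.5, 189.3, 250.4]
eef_rot: [[-0.645, 0.764, 0.001], [0.764, 0.645, 0.001], [0.0, 0.001, -1.0]]
contact_force: [-0.2, 0.9, -0.1]
opening: 94.4
```

Request:
step_arm --series '[-3.41,-0.2,0,0.12,-6.77,-0.82,0,0.24,-10.04,-1.83,0,0.36,-13.16,-3.21,0,0.48,-16.09,-4.98,0,0.6]'

```text
time_s: 1.77
tool_pos: [285.4, 33.7, 250.3]
eef_rot: [[-0.101, 0.995, 0.001], [0.995, 0.101, 0.0], [0.0, 0.001, -1.0]]
contact_force: [1.4, 0.3, -0.3]
opening: 94.2
```

Request:
step_arm --series '[-3.41,-0.2,0,0.12,-6.77,-0.82,0,0.24,-7.05,-0.9,0,0.25]'

```text
time_s: 2.02
tool_pos: [282.3, -40.0, 250.2]
eef_rot: [[0.155, 0.988, 0.0], [0.988, -0.155, -0.0], [-0.0, 0.0, -1.0]]
contact_force: [-0.3, -0.1, 0.0]
opening: 94.1
```

Request:
step_arm --series '[0,4,0,0,0,8,0,0,0,12,0,0,0,16,0,0,0,20,0,0]'

```text
time_s: 2.43
tool_pos: [482.7, -63.8, 249.4]
eef_rot: [[0.141, 0.99, -0.001], [0.99, -0.141, 0.001], [0.0, -0.001, -1.0]]
contact_force: [-0.0, -0.9, 0.6]
opening: 94.1
```

Request:
step_arm --series '[0,0,0,0,0,0,0,0]'

```text
time_s: 2.6
tool_pos: [482.0, -64.5, 249.0]
eef_rot: [[0.142, 0.99, -0.002], [0.99, -0.142, -0.002], [-0.002, -0.002, -1.0]]
contact_force: [-1.2, -0.3, 0.3]
opening: 94.1
```

```bash
python3 - <<'E'
from h import *
import pickle
s=r.sense();f=r.grab_frame('wrist');save(f,'w1');pickle.dump((s,f),open('w1.pkl','wb'))
print(s['joint_pos'],s['tool_pos'],f['tool_from_camera'],(f['depth']>0).mean())
E
```

```text
[-0.44843123  0.40547656  0.73735082  1.90047749 -0.32667189  0.96080176
  0.29675444] [481.99557328 -64.49084077 248.97905509] [[-8.42917031e-04 -9.71485467e-01 -2.37097610e-01  6.84145940e+01]
 [ 9.99999577e-01 -7.31842301e-04 -5.56490279e-04  1.37276326e+00]
 [ 3.67104158e-04 -2.37097979e-01  9.71485673e-01 -1.89337717e+02]
 [ 0.00000000e+00  0.00000000e+00  0.00000000e+00  1.00000000e+00]] 0.9962056477864584
```

View pics/w1.png

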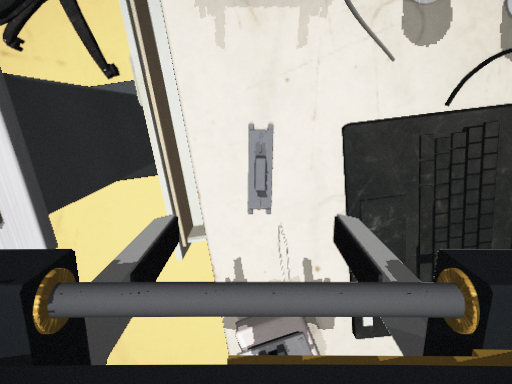

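The wrist view shows the bar upright at (260,168), with its strip from (250,124) to (271,212) and the block at (260,175). The tweezers are at (284,250) and the shaker's edge is at the bottom.

```bash
cat >> h.py <<'E'
def barpose(f,s,box,zp=6,thr=150):
    u0,u1,v0,v1=box; g=cv2.cvtColor(f['color'],cv2.COLOR_RGB2GRAY); m=np.zeros_like(g); m[v0:v1,u0:u1]=(g[v0:v1,u0:u1]<thr)*255
    c=max(cv2.findContours(m,cv2.RETR_EXTERNAL,cv2.CHAIN_APPROX_NONE)[0],key=cv2.contourArea)[:,0]
    q=onplane(f,c,zp,s)[:,:2].astype(np.float32); return cv2.minAreaRect(q)
E
python3 - <<'E'
from h import *
import pickle
s,f=pickle.load(open('w1.pkl','rb'))
g=cv2.cvtColor(f['color'],cv2.COLOR_RGB2GRAY);print(g[168,235:290])
for t in(120,150,165):print(t,barpose(f,s,(238,285,112,222),6,t))
P=cloud(f,s)
q=P[112:222,238:285].reshape(-1,3); z=q[:,2]; print(np.percentile(z,[1,20,50,90,99]))
b=q[(z>28)&(z<45)]; print(len(b),cv2.minAreaRect(b[:,:2].astype(np.float32)),np.median(b[:,2]),b.mean(0))
b=q[(z>3.5)&(z<45)]; print(len(b),cv2.minAreaRect(b[:,:2].astype(np.float32)))
E
```

```text
[237 236 238 238 237 236 237 237 237 239 239 239 239 194 147 144 143 143
 146 103 100 133 140 140 147 139 142 142 139 137  90  75 126 143 143 143
 136 123 220 238 238 239 239 240 240 239 240 239 238 238 239 238 238 238
 240]
120 ((487.39697265625, -77.87625122070312), (74.0040054321289, 18.241483688354492), 81.70939636230469)
150 ((487.09918212890625, -76.39717864990234), (125.43517303466797, 32.96861267089844), 80.78533935546875)
165 ((486.97052001953125, -75.7060775756836), (126.7326889038086, 33.449462890625), 80.83556365966797)
[-2.05038613 -0.69947828  0.44811862  7.40448314 36.6206301 ]
375 ((486.16796875, -75.26668548583984), (44.079917907714844, 14.706563949584961), 81.75019073486328) 35.40931919839823 [486.43440414 -74.58278586  35.08065778]
1990 ((486.3743896484375, -75.61592102050781), (126.78498840332031, 33.86515808105469), 80.77326965332031)
```

Request:
step_arm --series '[-1.02,0.61,3.5,0.017,-1.02,0.61,7,0.017,-1.02,0.61,10.5,0.017,-1.02,0.61,14,0.017,-1.02,0.61,17,0.017]' --hand 6

```text
time_s: 3.07
tool_pos: [483.5, -74.2, 79.0]
eef_rot: [[0.159, 0.987, -0.002], [0.987, -0.159, 0.001], [0.001, -0.002, -1.0]]
contact_force: [0.4, 0.4, -0.2]
opening: 63.9
```

Request:
step_arm --series '[0,0,0,0,0,0,0,0,0,0,0,0]'

```text
time_s: 3.32
tool_pos: [486.1, -75.3, 81.9]
eef_rot: [[0.159, 0.987, 0.002], [0.987, -0.159, 0.0], [0.0, 0.002, -1.0]]
contact_force: [0.0, -0.4, 0.2]
opening: 60.5
```

```bash
python3 - <<'E'
from h import *
s=r.sense();f=r.grab_frame('wrist');save(f,'w2')
print(s['joint_pos'],s['tool_pos'],s['eef_rot'][0])
P=cloud(f,s).reshape(-1,3)
b=P[(P[:,2]>28)&(P[:,2]<40)&(np.hypot(P[:,0]-486,P[:,1]+75)<26)];print(len(b), len(b) and cv2.minAreaRect(b[:,:2].astype(np.float32)))
E
```

```text
[-0.25174057  0.64324678  0.52469751  2.06963096 -0.58668208  0.57448274
  0.53028124] [486.12635452 -75.30042812  81.92658928] [0.1594105  0.98721039 0.0019856 ]
1022 ((486.7886047363281, -75.1808853149414), (43.53813171386719, 14.627223014831543), 80.77473449707031)
```

View pics/w2.png

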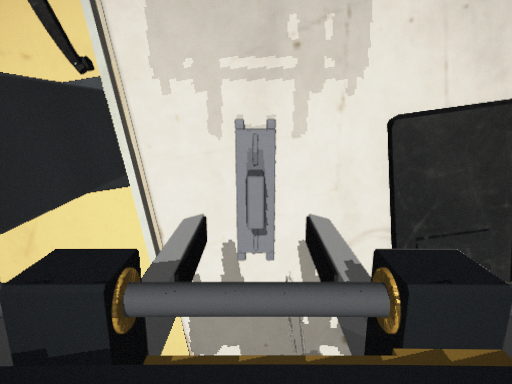

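The view shows the bar centred between the open fingers, with the block at (256,200).

Request:
step_arm --series '[0,0,2.5,0,0,0,4.6,0,0,0,4.6,0,0,0,4.6,0]'

```text
time_s: 3.7
tool_pos: [486.1, -75.3, 35.3]
eef_rot: [[0.159, 0.987, 0.001], [0.987, -0.159, 0.0], [0.0, 0.001, -1.0]]
contact_force: [-0.4, -1.6, 0.5]
opening: 60.2
```

Request:
step_arm --series '[0,0,0,0,0,0,0,0]'

```text
time_s: 3.87
tool_pos: [486.9, -75.5, 35.8]
eef_rot: [[0.159, 0.987, 0.003], [0.987, -0.159, -0.0], [0.0, 0.003, -1.0]]
contact_force: [0.7, 1.0, 0.4]
opening: 59.8
```

Request:
step_arm --series '[0,0,0.2,0,0,0,0.2,0,0,0,0.2,0,0,0,0.2,0,0,0,0.2,0]' --hand 0 --grip_force 45

```text
time_s: 4.28
tool_pos: [485.7, -75.2, 32.2]
eef_rot: [[0.159, 0.987, 0.0], [0.987, -0.159, 0.0], [0.0, 0.0, -1.0]]
contact_force: [0.1, -0.5, 0.3]
opening: 29.8
```

Request:
step_arm --series '[0,0,0,0,0,0,0,0,0,0,0,0,0,0,0,0,0,0,0,0]'

```text
time_s: 4.7
tool_pos: [485.6, -75.3, 32.1]
eef_rot: [[0.159, 0.987, -0.0], [0.987, -0.159, -0.0], [-0.0, -0.0, -1.0]]
contact_force: [-0.6, -0.1, 0.0]
opening: 0.5
```

The opening reads 0.5 mm, which is not a 14 mm grip, so I'll look.

```bash
python3 - <<'E'
from h import *
s=r.sense();f=r.grab_frame('wrist');save(f,'w3')
print(s['tool_pos'],s['opening'],s['contact_force'])
E
```

```text
[485.64902978 -75.27711435  32.12754031] 0.4780308362957342 [-0.6072686  -0.0586177   0.00377648]
```

View pics/w3.png

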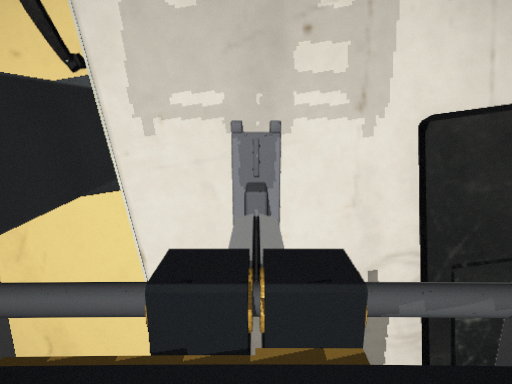

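```bash
python3 - <<'E'
from h import *
s=r.sense();f=r.grab_frame('wrist')
T=np.linalg.inv(np.array(f['tool_from_camera']))
for p in [(0,0,25),(8,0,25),(-8,0,25),(0,0,6),(0,0,0)]:
    c=T[:3,:3]@p+T[:3,3]; x=c[:2]/c[2]; x*=1+f['k1']*(x@x); print(p,(x*[f['fx'],f['fy']]+[f['cx'],f['cy']]).round(1),c.round(1))
P=cloud(f,s)
for v in range(120,300,6): print(v,P[v,256].round(1),P[v,244].round(1))
E
```

```text
(0, 0, 25) [254.1 210.8] [ -1.2  15.7 224.5]
(8, 0, 25) [254.1 200.1] [ -1.2   7.9 222.6]
(-8, 0, 25) [254.1 221.4] [ -1.2  23.4 226.3]
(0, 0, 6) [254.  219.6] [ -1.2  20.2 206. ]
(0, 0, 0) [253.9 222.7] [ -1.2  21.6 200.2]
120 [497.1 -12.9   0.8] [ 4.889e+02 -1.160e+01  1.000e-01]
126 [496.5 -17.   -0.8] [488.3 -15.6   0. ]
132 [495.8 -20.7   4.2] [487.8 -19.4   4.7]
138 [495.2 -24.5   7.6] [487.1 -23.3   5.5]
144 [494.6 -28.4   7.5] [486.5 -27.3   6.3]
150 [493.9 -32.4   7.8] [485.8 -31.3   6.3]
156 [493.3 -36.6   6.8] [485.1 -35.4   5.7]
162 [492.7 -40.4   8.9] [484.3 -39.7   4.4]
168 [492.  -44.4   9.3] [483.6 -43.9   4.7]
174 [491.3 -49.    7.2] [482.9 -48.    5.2]
180 [490.5 -53.6   5.2] [482.2 -52.1   5.8]
186 [490.4 -54.3  20.8] [481.4 -56.5   5.3]
192 [490.3 -54.7  35.3] [481.8 -57.3  19.8]
198 [489.8 -58.2  36. ] [482.1 -58.3  31.2]
204 [489.1 -62.2  35.4] [481.3 -62.5  30.3]
210 [488.5 -65.9  35.8] [480.8 -65.8  32.1]
216 [488.3 -67.5  42.7] [481.7 -64.5  48.2]
222 [488.3 -67.3  53.7] [481.9 -65.   57.4]
228 [488.2 -67.6  62.5] [482.4 -64.5  68.1]
234 [488.3 -67.   72.5] [482.7 -64.6  76.1]
240 [488.3 -67.4  79.4] [482.8 -65.2  82.3]
246 [488.3 -67.1  86.9] [483.1 -65.2  89.4]
252 [488.  -69.   89.2] [489.2 -42.2 146.3]
258 [487.5 -72.   89.1] [489.4 -41.9 150.4]
264 [487.1 -74.5  90. ] [489.4 -42.3 152.7]
270 [486.8 -76.5  91.9] [489.6 -42.1 156. ]
276 [486.3 -79.5  91.8] [489.7 -42.  159. ]
282 [491.3 -48.5 150.9] [489.9 -41.7 162. ]
288 [491.5 -47.6 155.1] [489.9 -41.9 164. ]
294 [491.3 -48.7 155.9] [489.5 -44.2 162.5]
```

The view shows the fingers closed together with their tips ending at about (256,215), apparently above the block's top. I'll check the true fingertip height from the other cameras.

```bash
python3 - <<'E'
from h import *
s=r.sense();tp=s['tool_pos']
f=r.grab_frame('side');save(f,'side3')
Q=cloud(f); col=f['color'].reshape(-1,3);Q=Q.reshape(-1,3)
m=(abs(Q[:,0]-486)<45)&(abs(Q[:,1]+75)<75)
for z in range(0,220,8):
    k=m&(Q[:,2]>=z)&(Q[:,2]<z+8); q=Q[k]
    if len(q): print(z,len(q),q.min(0).round(),q.max(0).round(),col[k].mean(0).round())
R,t=RT(f)
for X in ([486,-75,7],[486,-75,32],[486,-75,36]):
    c=R@X+t;x=c[:2]/c[2];x*=1+f['k1']*(x@x);print(X,(x*[f['fx'],f['fy']]+[f['cx'],f['cy']]).round(1))
cv2.imwrite('pics/side3c.png',cv2.resize(f['color'][130:240,200:320,::-1],None,fx=5,fy=5,interpolation=cv2.INTER_CUBIC))
E
```

```text
0 268 [ 441. -150.    0.] [531.  -1.   8.] [154. 148. 138.]
8 29 [ 477. -123.    8.] [511. -21.  16.] [89. 88. 88.]
16 15 [485. -93.  16.] [496. -49.  24.] [80. 78. 76.]
24 13 [484. -93.  24.] [497. -49.  32.] [80. 78. 76.]
32 21 [481. -94.  32.] [496. -50.  39.] [112. 109. 104.]
40 3 [482. -69.  43.] [494. -65.  48.] [127. 125. 121.]
48 12 [479. -78.  50.] [498. -62.  55.] [132. 131. 126.]
56 14 [477. -82.  56.] [499. -61.  64.] [132. 130. 126.]
64 17 [478. -80.  64.] [501. -59.  71.] [131. 129. 126.]
72 16 [478. -80.  72.] [499. -61.  79.] [135. 133. 128.]
80 16 [477. -80.  81.] [500. -61.  88.] [140. 136. 130.]
88 15 [476. -79.  88.] [500. -62.  96.] [136. 132. 125.]
96 18 [476. -81.  96.] [500. -60. 103.] [138. 133. 125.]
104 16 [479. -78. 104.] [501. -62. 111.] [118. 112. 102.]
112 16 [477. -80. 112.] [499. -63. 119.] [119. 112. 101.]
120 16 [477. -77. 120.] [500. -63. 127.] [112. 105.  96.]
128 9 [479. -67. 128.] [503. -60. 133.] [91. 87. 82.]
136 4 [506. -73. 137.] [512. -62. 140.] [104.  93.  78.]
144 37 [448. -95. 144.] [514. -37. 152.] [76. 67. 51.]
152 56 [442. -94. 152.] [531. -35. 160.] [80. 72. 61.]
160 63 [444. -73. 160.] [514. -38. 168.] [72. 61. 41.]
168 47 [ 442. -100.  168.] [529. -44. 176.] [67. 56. 37.]
176 97 [ 441. -103.  176.] [531. -41. 184.] [69. 65. 59.]
184 50 [449. -96. 184.] [512. -44. 192.] [135. 133. 128.]
192 42 [451. -95. 192.] [509. -48. 200.] [131. 128. 124.]
200 51 [451. -94. 200.] [507. -45. 208.] [106. 103.  99.]
208 34 [452. -94. 208.] [506. -48. 216.] [109. 106. 102.]
216 20 [453. -66. 218.] [506. -34. 224.] [133. 129. 122.]
[486, -75, 7] [268.2 200.1]
[486, -75, 32] [268.3 194.2]
[486, -75, 36] [268.3 193.2]
```

View pics/side3c.png

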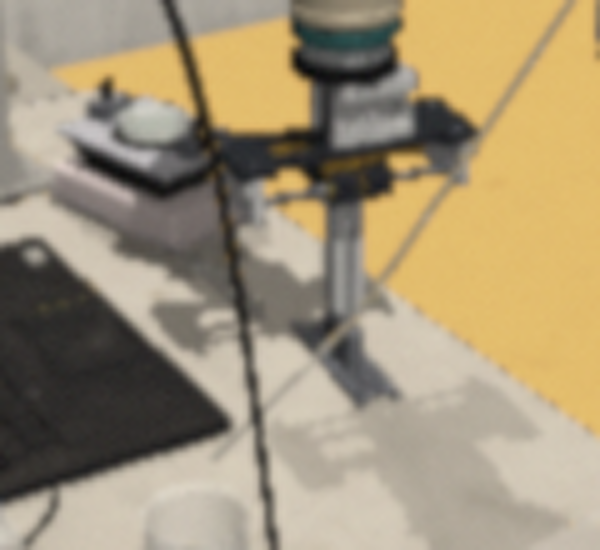

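The side view shows the gripper standing on or over the block, with its body (about z=145) and fingertips (about z=40) roughly 30 mm higher than the reported TCP implies. I'll open the fingers and measure the tips directly.

Request:
step_arm --series '[0,0,0,0,0,0,0,0,0,0,0,0,0,0,0,0,0,0,0,0]' --hand 5

```text
time_s: 5.27
tool_pos: [485.7, -75.2, 32.1]
eef_rot: [[0.159, 0.987, -0.0], [0.987, -0.159, 0.0], [0.0, -0.0, -1.0]]
contact_force: [0.2, 0.4, -0.7]
opening: 30.4
```

```bash
cat >> h.py <<'E'
def tips(f,s):
    P=cloud(f,s).reshape(-1,3); R=np.array(s['eef_rot']); L=(P-np.array(s['tool_pos']))@R  # tool coords
    for sg in(1,-1):
        k=(L[:,1]*sg>s['opening']/2-3)&(L[:,1]*sg<s['opening']/2+14)&(L[:,0]>3)&(L[:,0]<13)&(L[:,2]<20)
        q=L[k]; print('tip side',sg,len(q),'z max/98%',q[:,2].max().round(1),np.percentile(q[:,2],98).round(1),'x med',np.median(q[:,0]).round(1),'y',q[:,1].min().round(1),q[:,1].max().round(1))
E
python3 - <<'E'
from h import *
s=r.sense();f=r.grab_frame('wrist');save(f,'w4');print(s['opening'],s['tool_pos'],s['contact_force']);tips(f,s)
P=cloud(f,s).reshape(-1,3)
b=P[(P[:,2]>28)&(P[:,2]<37.5)&(np.hypot(P[:,0]-486,P[:,1]+75)<28)];print(len(b), cv2.minAreaRect(b[:,:2].astype(np.float32)),np.median(b[:,2]))
L=(P-np.array(s['tool_pos']))@np.array(s['eef_rot'])
for z in range(-60,20,5):
    k=(abs(L[:,2]-z)<2.5)&(abs(L[:,0])<14)&(abs(L[:,1])<45); q=L[k]; print(z,len(q),(q.min(0).round(),q.max(0).round()) if len(q) else '')
E
```

```text
30.39731042862831 [485.68657548 -75.23171725  32.14095344] [ 0.17082322  0.38358663 -0.72804604]
tip side 1 2110 z max/98% -10.2 -15.9 x med 9.4 y 16.1 28.4
tip side -1 2124 z max/98% -9.8 -15.7 x med 9.4 y -26.2 -13.9
1565 ((486.65509033203125, -74.94469451904297), (43.313961029052734, 15.102273941040039), 81.19445037841797) 35.493695899775865
-60 361 (array([ -8., -26., -62.]), array([ 10.,  28., -58.]))
-55 333 (array([ -8., -26., -57.]), array([ 11.,  28., -53.]))
-50 287 (array([ -8., -26., -52.]), array([ 10.,  28., -48.]))
-45 266 (array([ -7., -26., -47.]), array([ 11.,  28., -43.]))
-40 232 (array([ -8., -26., -42.]), array([ 10.,  28., -38.]))
-35 216 (array([ -8., -26., -37.]), array([ 10.,  28., -33.]))
-30 189 (array([ -8., -26., -32.]), array([ 11.,  28., -28.]))
-25 171 (array([ -8., -26., -27.]), array([ 11.,  28., -23.]))
-20 167 (array([ -8., -26., -22.]), array([ 10.,  28., -18.]))
-15 133 (array([ -8., -24., -17.]), array([ 10.,  26., -13.]))
-10 23 (array([  2., -18., -12.]), array([ 10.,  21., -10.]))
-5 836 (array([-14.,  -6.,  -5.]), array([14.,  8., -3.]))
0 162 (array([-14.,  -7.,  -2.]), array([14.,  9.,  2.]))
5 2 (array([-5., -6.,  3.]), array([2., 8., 3.]))
10 0 
15 0
```

Both fingertips sit at tool z ≈ -10 mm instead of +25, so the gripper is really 35 mm higher than reported. The fingers only closed in the air above the block and nothing moved. I'll descend another 33 mm with the fingers open.

Request:
step_arm --series '[0,0,0,0,0,0,1,0,0,0,2,0,0,0,2.8,0,0,0,2.8,0]' --hand 5

```text
time_s: 5.73
tool_pos: [484.3, -75.0, 2.2]
eef_rot: [[0.16, 0.987, -0.003], [0.987, -0.16, 0.001], [0.0, -0.003, -1.0]]
contact_force: [-0.3, 0.4, 0.3]
opening: 50.0
```

Request:
step_arm --series '[0,0,0.2,0,0,0,0.4,0,0,0,0.4,0]'

```text
time_s: 5.98
tool_pos: [485.6, -75.4, -0.1]
eef_rot: [[0.16, 0.987, -0.0], [0.987, -0.16, 0.0], [-0.0, -0.0, -1.0]]
contact_force: [0.0, 0.7, 0.9]
opening: 49.8
```

```bash
python3 - <<'E'
from h import *
s=r.sense();f=r.grab_frame('wrist');save(f,'w5');print(s['opening'],s['tool_pos'],s['contact_force']);tips(f,s)
E
```

```text
49.84135358631526 [ 4.85567167e+02 -7.53560819e+01 -1.09704947e-01] [0.01268606 0.72647792 0.91752276]
tip side 1 3069 z max/98% 2.1 0.7 x med 9.3 y 22.1 38.9
tip side -1 3037 z max/98% 1.8 0.7 x med 9.4 y -38.9 -21.9
```

Request:
step_arm --series '[0,0,0.1,0,0,0,0.1,0,0,0,0.1,0,0,0,0.1,0,0,0,0.1,0]' --hand 0 --grip_force 50

```text
time_s: 6.45
tool_pos: [485.8, -75.2, -0.7]
eef_rot: [[0.159, 0.987, 0.0], [0.987, -0.159, -0.0], [0.0, 0.0, -1.0]]
contact_force: [-0.3, 0.1, 0.8]
opening: 20.0
```

Request:
step_arm --series '[0,0,0,0,0,0,0,0,0,0,0,0,0,0,0,0]'

```text
time_s: 6.78
tool_pos: [485.8, -75.2, -0.8]
eef_rot: [[0.159, 0.987, 0.0], [0.987, -0.159, 0.0], [0.0, 0.0, -1.0]]
contact_force: [-0.1, -0.3, 1.5]
opening: 13.5
```

Request:
step_arm --series '[0,0,-2,0,0,0,-5.5,0,0,0,-9,0,0,0,-12.5,0,0,0,-16,0]'

```text
time_s: 7.2
tool_pos: [484.9, -75.3, 160.5]
eef_rot: [[0.16, 0.987, -0.001], [0.987, -0.16, -0.0], [-0.0, -0.001, -1.0]]
contact_force: [0.5, 0.5, -0.2]
opening: 13.6
```

Request:
step_arm --series '[0,0,0,0,0,0,0,0]'

```text
time_s: 7.37
tool_pos: [486.8, -75.1, 160.5]
eef_rot: [[0.159, 0.987, 0.004], [0.987, -0.159, 0.0], [0.001, 0.004, -1.0]]
contact_force: [-0.6, -0.1, -0.6]
opening: 13.4
```

```bash
python3 - <<'E'
from h import *
import pickle
s=r.sense();f=r.grab_frame('wrist');save(f,'w6');print(s['opening'],s['tool_pos'],s['contact_force'],s['joint_pos'].__repr__())
# bar in tool frame
P=cloud(f,s).reshape(-1,3); L=(P-np.array(s['tool_pos']))@np.array(s['eef_rot'])
for lo,hi in((-14,-2),(-38,-32)):
    q=L[(L[:,2]>lo)&(L[:,2]<hi)&(abs(L[:,0])<80)&(abs(L[:,1])<25)];print(len(q),q.min(0),q.max(0),np.median(q[:,1]))
t=r.grab_frame('top');sd=r.grab_frame('side');pickle.dump((s,f,t,sd),open('f6.pkl','wb'))
E
```

```text
13.410589031360562 [486.83321648 -75.09659963 160.51203681] [-0.60536861 -0.12167425 -0.56021502] array([-0.35062135,  0.53150255,  0.65989118,  2.0018647 , -0.47049483,
        0.75827674,  0.43217228])
4463 [-64.69183936 -16.0785751  -13.97115571] [63.69067699 18.00703413 -2.74541382] 0.8033389474729695
2196 [-21.03278566 -17.75720056 -37.95699348] [ 22.14347488  20.02713916 -32.00158576] 0.8405175273701275
```

View pics/w6.png

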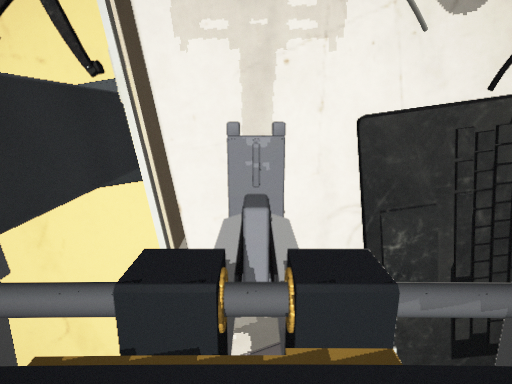

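The bar hangs straight in the jaws; its near prongs are at (233,129) and (279,129) and the block is at (256,205). Next, clearance around the shaker and a first pose estimate.

```bash
python3 - <<'E'
from h import *
import pickle
s,f,a,b=pickle.load(open('f6.pkl','rb'))
for n,g in(('top',a),('side',b)):
    Q=cloud(g).reshape(-1,3); print(n)
    for x in range(700,379,-40):
        print(x,*['%5d'%np.percentile(q[:,2],97) if len(q:=Q[(abs(Q[:,0]-x)<20)&(abs(Q[:,1]-y)<20)&(Q[:,2]<1100)]) else '    .' for y in range(-160,-601,-40)])
P=cloud(a)
# deck/hook features in the top picture
g=a['color'];h=cv2.cvtColor(g,cv2.COLOR_RGB2HSV)
Q=P.reshape(-1,3);k=(np.hypot(Q[:,0]-480,Q[:,1]+368)<110)
hist,e=np.histogram(Q[k,2],bins=range(0,140,4));print(dict(zip(e.tolist(),hist.tolist())))
E
```

```text
top
700     .     .     .  1098     .  1079  1074     .     .     .     .     .
660     .     .     .  1099     .  1099     .   900   882     .     .     .
620    24    23    23    23    23  1076  1063   926   903     .     .     5
580     8    10    11    13    16    13     8   922   893   815    18    26
540     2    10     9     8    72    78    80   900    21    24    24    24
500     9    12    13    78    90    95    99   105    21    21     8    10
460     8     8     7    43   105    96    93    88    23    25    19     8
420     8     9     6     9    80    79    73    34    22    25     8     7
380     5     7     5     5     5     6     3     6     3     3     4     6
side
700    21    22    21    22    20    17   205   206   206   206   205   205
660    20    20    19    18    18    20     2    13    14    14    13     1
620    20    20    19    17    20    18     2   631   631   623   292     2
580     2     4    15     4    15     5     3   629   634     .     .     0
540     2     3     2     4    71    74    74    73    17    12     9     .
500     7    12     9    74    87    91    93   104     .     4     2     1
460     2     3     2    72    99    91    89    86     .     .     1     2
420     3     2     2    22    75    75     .     .     .     .     .     1
380     0     1     1     2     1     .     .     .     .     .     .     .
{0: 461, 4: 266, 8: 70, 12: 16, 16: 11, 20: 4, 24: 10, 28: 14, 32: 35, 36: 69, 40: 45, 44: 26, 48: 1, 52: 0, 56: 0, 60: 3, 64: 19, 68: 126, 72: 309, 76: 253, 80: 91, 84: 105, 88: 142, 92: 67, 96: 20, 100: 14, 104: 10, 108: 2, 112: 0, 116: 0, 120: 0, 124: 0, 128: 0, 132: 0}
```

Request:
step_arm --series '[-3.5,-0.4,0,-0.04,-7,-0.8,0,-0.08,-10.5,-1.2,0,-0.12,-14,-1.6,0,-0.16,-17.5,-2,0,-0.2]'

```text
time_s: 7.93
tool_pos: [436.3, -245.7, 157.4]
eef_rot: [[-0.042, 0.999, -0.003], [0.999, 0.042, 0.002], [0.002, -0.003, -1.0]]
contact_force: [0.8, -0.2, -0.2]
opening: 13.8
```

```bash
cat >> h.py <<'E'
def togo(x,y,yaw,s=None):
    "shift in tool cm and turn, to reported TCP x,y, with tool y axis at yaw deg"
    s=s or r.sense(); R=np.array(s['eef_rot']); d=R.T@(np.array([x,y,s['tool_pos'][2]])-s['tool_pos'])/10
    cur=np.degrees(np.arctan2(R[1,1],R[0,1])); print('shift cm',d.round(2),'turn',np.radians(cur-yaw).round(4),'pos',np.round(s['tool_pos'],1),'yaw',cur.round(2),'q',np.round(s['joint_pos'],2),'F',np.round(s['contact_force'],1),'t',s['time_s'])
E
python3 -c "
from h import *
togo(391,-421,14)"
```

```text
shift cm [-1.733e+01 -5.260e+00 -1.000e-02] turn -0.2023 pos [ 436.3 -245.7  157.4] yaw 2.41 q [ 0.07  0.53  0.57  1.98 -0.41  0.75  0.93] F [ 0.8 -0.2 -0.2] t 7.9333
```

Request:
step_arm --series '[-3.5,-1,-0.1,-0.04,-7,-2,-0.2,-0.08,-10.5,-3.1,-0.3,-0.12,-14,-4.2,-0.3,-0.16,-17.3,-5.2,-0.3,-0.2]'

```text
time_s: 8.35
tool_pos: [391.1, -421.0, 160.2]
eef_rot: [[-0.238, 0.971, -0.002], [0.971, 0.238, 0.002], [0.003, -0.002, -1.0]]
contact_force: [0.2, 0.4, -1.0]
opening: 13.6
```

Request:
step_arm --series '[0,0,0,0,0,0,0,0,0,0,0,0]'

```text
time_s: 8.6
tool_pos: [392.4, -418.4, 160.4]
eef_rot: [[-0.237, 0.972, -0.002], [0.972, 0.237, 0.003], [0.004, -0.001, -1.0]]
contact_force: [1.0, 1.6, -1.0]
opening: 13.7
```

```bash
python3 - <<'E'
from h import *
import pickle
s=r.sense();f=r.grab_frame('wrist');save(f,'w7');pickle.dump((s,f),open('w7.pkl','wb'));togo(481,-368,14,s)
E
```

```text
shift cm [ 2.79  9.8  -0.  ] turn -0.0052 pos [ 392.4 -418.4  160.4] yaw 13.7 q [ 0.46  0.61  0.49  1.78 -0.37  0.85  1.36] F [ 1.   1.6 -1. ] t 8.6
```

View pics/w7.png

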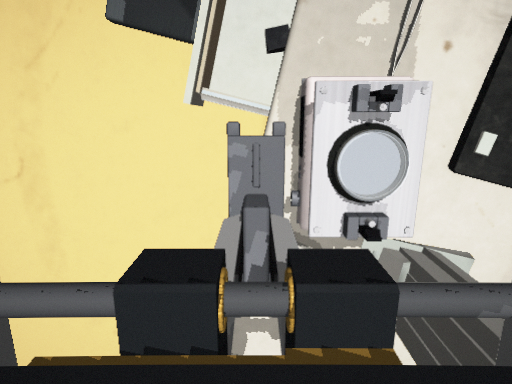

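The view shows the whole shaker: dish at (370,163), left pin at about (383,106) with its hook above at (384,95), right pin at about (372,224) with its hook at (370,234). The bar hangs at (256,170).

```bash
python3 - <<'E'
from h import *
import pickle
s,f=pickle.load(open('w7.pkl','rb'))
P=cloud(f,s); z=P[...,2]
W=P[70:245,300:440].reshape(-1,3)
h,e=np.histogram(W[:,2],bins=np.arange(30,135,2));print(dict(zip(e.tolist(),h.tolist())))
# dish: ellipse of lid via contour -> plane
g=f['color'].astype(int); m=np.zeros((384,512),np.uint8)
hsv=cv2.cvtColor(f['color'],cv2.COLOR_RGB2HSV)
for n,(u,v) in dict(dish=(370,163),dishrimL=(345,163),screw=(322,91),deck=(320,150),lp=(383,106),rp=(372,224),lh=(384,95),rh=(370,234),house=(308,150)).items(): print(n,f['color'][v,u],hsv[v,u],P[v,u].round(1))
def show(u0,u1,v0,v1):
    print('z',u0,v0)
    for v in range(v0,v1,3): print(v,*['%4d'%z[v,u] for u in range(u0,u1,3)])
show(350,410,80,118); show(340,400,208,245)
cv2.imwrite('pics/w7c.png',np.hstack([cv2.resize(f['color'][75:125,340:420,::-1],None,fx=5,fy=5,interpolation=cv2.INTER_CUBIC),cv2.resize(f['color'][200:250,330:410,::-1],None,fx=5,fy=5,interpolation=cv2.INTER_CUBIC)]))
E
```

```text
{30: 31, 32: 94, 34: 296, 36: 420, 38: 975, 40: 188, 42: 0, 44: 0, 46: 0, 48: 0, 50: 0, 52: 0, 54: 0, 56: 0, 58: 0, 60: 0, 62: 0, 64: 0, 66: 0, 68: 21, 70: 101, 72: 5765, 74: 4850, 76: 241, 78: 79, 80: 121, 82: 129, 84: 129, 86: 1228, 88: 4231, 90: 137, 92: 18, 94: 24, 96: 90, 98: 86, 100: 91, 102: 87, 104: 132, 106: 43, 108: 0, 110: 0, 112: 0, 114: 0, 116: 0, 118: 0, 120: 0, 122: 0, 124: 0, 126: 0, 128: 0, 130: 0, 132: 0}
dish [196 202 209] [106  16 209] [ 480.  -369.3   88.9]
dishrimL [200 204 212] [110  14 212] [ 459.5 -374.2   89.6]
screw [204 204 205] [120   1 205] [ 426.9 -321.9   75.8]
deck [231 230 233] [130   3 233] [ 439.7 -369.7   73.5]
lp [200 201 203] [110   4 203] [ 472.1 -324.    97.6]
rp [217 218 219] [105   2 219] [ 494.7 -418.    98. ]
lh [11 14 16] [102  80  16] [ 467.3 -317.2  105.2]
rh [18 17 22] [126  58  22] [ 493.9 -425.7  102.3]
house [182 171 169] [  5  18 182] [ 435.8 -374.5   39.5]
z 350 80
80   38   37   39   38   40   39   38   38   40   38   39   39   39   38   38   39   38   38   38   40
83   74   73   72   74   74   74   72   74   75   73   74   74   
[... 1838 characters left out ...]
8   88   88   76   75   75   97   98   86   89   88   88   89   74   72   74
229   74   78   87   89   88   88   88   83   98   98   97   98   97   98   88   90   73   73   74   73
232   74   78   85   87   87   88   89   91   97  100  100  100  100  101   90   88   73   74   74   74
235   73   79   85   88   88   89   73   91   97  102  102  103  104  103   89   89   74   73   74   74
238    0    0   86   89   87   89    0    0   99  104  104  106  349  105   89   90    0    0    0    0
241   -2   -1    0    0    1   -1    0  349   10  106  106  106  105  105   11   11   12   13   12   12
244    0    0    0    0   -1    0    0    0   12   11   12   11   11   13   12   12   12   13   11   13
```

View pics/w7c.png

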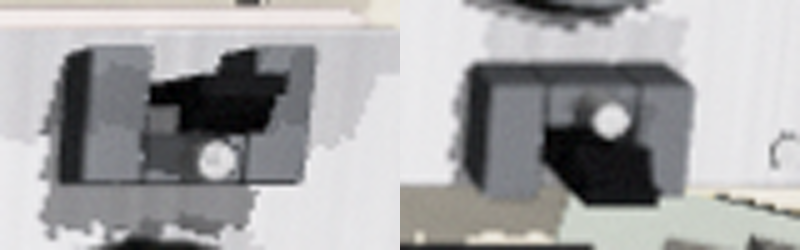

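The crops show the grey U-shaped stops (top z≈88.5), the bright pins at full-image (383,106.6) and (372,224), and the black hooks between the arms of the stops.

```bash
python3 - <<'E'
from h import *
import pickle
s,f=pickle.load(open('w7.pkl','rb'))
P=cloud(f,s); z=P[...,2]; g=cv2.cvtColor(f['color'],cv2.COLOR_RGB2GRAY)
pins=[]
for (u,v) in((383,107),(372,224)):
    w=g[v-6:v+7,u-6:u+7].astype(float); m=(w>150).astype(np.uint8); n,l,st,c=cv2.connectedComponentsWithStats(m); i=l[6,6]; uv=c[i]+[u-6,v-6]; print(uv,st[i])
    p=onplane(f,uv,98,s)[0]; pins.append(p)
L,Rr=pins; d=(L-Rr)[:2]; print('pins',L.round(1),Rr.round(1),'sep',np.linalg.norm(d),'mid',((L+Rr)/2).round(2),'yaw y-axis',np.degrees(np.arctan2(-d[0],d[1])))
def rect(m,n):
    q=P[m]; print(n,len(q),cv2.minAreaRect(q[:,:2].astype(np.float32)),np.median(q[:,2]))
reg=np.zeros_like(z,bool)
hk=[]
for n,(u0,u1,v0,v1) in dict(L=(350,410,80,118),R=(340,400,205,245)).items():
    r0=reg.copy();r0[v0:v1,u0:u1]=1
    rect(r0&(z>86)&(z<91.5),n+'stop'); rect(r0&(z>99.5)&(z<108),n+'hook')
# deck plate outline & dish
r0=reg.copy();r0[75:245,300:440]=1
rect(r0&(z>71)&(z<108),'deck')
r0=reg.copy();r0[118:204,325:415]=1; m=(r0&(z>85)).astype(np.uint8)
c=max(cv2.findContours(m,cv2.RETR_EXTERNAL,cv2.CHAIN_APPROX_NONE)[0],key=len)[:,0]
print('dish',cv2.minEnclosingCircle(onplane(f,c,88.5,s)[:,:2].astype(np.float32)), P[m>0].mean(0))
E
```

```text
[382.88636364 106.79545455] [ 3  2  7  8 44]
[371.85294118 223.47058824] [ 3  3  7  6 34]
pins [ 472.  -324.7   98. ] [ 494.4 -417.5   98. ] sep 95.52890551705144 mid [ 483.2  -371.11   98.  ] yaw y-axis 13.542121489729666
Lstop 789 ((470.26409912109375, -317.55218505859375), (36.02115249633789, 20.832534790039062), 13.473955154418945) 88.76095864752367
Lhook 191 ((469.8863830566406, -316.4657897949219), (13.38483715057373, 7.174182415008545), 12.225951194763184) 104.00422150251197
Rstop 659 ((495.8976135253906, -425.1096496582031), (37.00625991821289, 22.262086868286133), 12.553925514221191) 88.83879565840807
Rhook 180 ((496.0986022949219, -423.3893737792969), (12.566813468933105, 13.95328426361084), 10.352629661560059) 103.30153606309416
deck 17564 ((483.15423583984375, -371.7147216796875), (98.91720581054688, 139.57557678222656), 13.45007610321045) 74.64325018858602
dish ((482.4020690917969, -371.25299072265625), 31.156171798706055) [ 481.85948775 -370.26361998   90.21923155]
```

Request:
step_arm --series '[0.8,3.3,0,0.003,1.6,6.6,0,0.003,2.44,9.84,0,0.003,2.44,9.84,0,0.003,2.44,9.84,0,0.003]'

```text
time_s: 9.07
tool_pos: [485.7, -368.3, 161.0]
eef_rot: [[-0.242, 0.97, -0.0], [0.97, 0.242, 0.003], [0.003, 0.0, -1.0]]
contact_force: [-0.6, 0.1, -0.9]
opening: 13.8
```

Request:
step_arm --series '[0,0,0,0,0,0,0,0,0,0,0,0]'

```text
time_s: 9.32
tool_pos: [481.7, -373.1, 162.2]
eef_rot: [[-0.233, 0.972, -0.001], [0.972, 0.233, -0.0], [0.0, -0.001, -1.0]]
contact_force: [-0.9, -0.9, -0.8]
opening: 13.4
```

```bash
python3 - <<'E'
from h import *
s=r.sense();f=r.grab_frame('wrist');save(f,'w8');togo(482.2,-371.4,13.5,s)
P=cloud(f,s).reshape(-1,3); L=(P-np.array(s['tool_pos']))@np.array(s['eef_rot'])
q=L[(L[:,2]>-14)&(L[:,2]<-2.5)&(abs(L[:,0])<80)&(abs(L[:,1])<25)];print(q.min(0),q.max(0),np.median(q[:,1]))
togo(482.2,-371.4,13.5)
E
```

```text
shift cm [ 0.15  0.09 -0.  ] turn -0.0002 pos [ 481.7 -373.1  162.2] yaw 13.49 q [ 0.31  0.65  0.5   1.68 -0.38  0.9   1.19] F [-0.9 -0.9 -0.8] t 9.3167
[-65.29958906 -16.16610733 -13.94203754] [63.19654239 17.94948242 -2.87184392] 0.7214029985946728
shift cm [ 0.17  0.08 -0.  ] turn -0.0003 pos [ 481.8 -373.2  162.3] yaw 13.48 q [ 0.31  0.65  0.5   1.68 -0.38  0.9   1.19] F [-0.3 -0.3 -1. ] t 9.3667
```

Request:
step_arm --series '[0.19,0.08,1.5,0,0.19,0.08,3.5,0,0.19,0.08,4.8,0,0.19,0.08,4.8,0,0.19,0.08,4.8,0]'

```text
time_s: 9.78
tool_pos: [482.2, -371.0, 113.9]
eef_rot: [[-0.234, 0.972, -0.001], [0.972, 0.234, 0.001], [0.001, -0.001, -1.0]]
contact_force: [0.0, 0.5, -0.5]
opening: 13.8
```

Request:
step_arm --series '[0,0,0,0,0,0,0,0,0,0,0,0,0,0,0,0]'

```text
time_s: 10.12
tool_pos: [483.5, -371.0, 114.9]
eef_rot: [[-0.235, 0.972, 0.001], [0.972, 0.235, -0.001], [-0.001, 0.001, -1.0]]
contact_force: [0.3, -0.1, -0.8]
opening: 13.7
```

```bash
python3 - <<'E'
from h import *
s=r.sense();f=r.grab_frame('wrist');save(f,'w9');togo(482.2,-371.4,13.5,s)
cv2.imwrite('pics/w9c.png',cv2.resize(f['color'][80:260,190:320,::-1],None,fx=3.3,fy=3.3,interpolation=cv2.INTER_CUBIC))
E
```

```text
shift cm [-0.01 -0.14 -0.  ] turn 0.0013 pos [ 483.5 -371.   114.9] yaw 13.58 q [ 0.33  0.71  0.46  1.72 -0.41  0.81  1.22] F [ 0.3 -0.1 -0.8] t 10.1167
```

View pics/w9c.png

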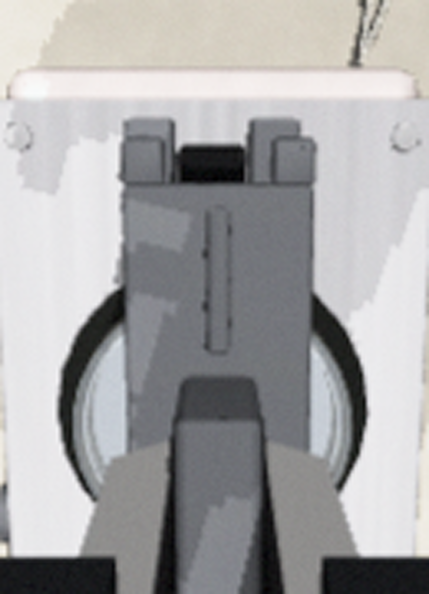

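The crop shows the left hook (180–245) inside the slot (165–273). The bar sits about 1.4 mm too far toward tool +y, which agrees with the pose figures, so I'll correct that and descend slowly.

Request:
step_arm --series '[0,-0.14,0.2,0,0,-0.14,0.5,0,0,-0.14,0.7,0,0,-0.14,0.7,0,0,-0.14,0.7,0]'

```text
time_s: 10.58
tool_pos: [481.7, -370.8, 106.9]
eef_rot: [[-0.235, 0.972, -0.0], [0.972, 0.235, 0.0], [0.0, -0.0, -1.0]]
contact_force: [-0.5, 0.5, -1.0]
opening: 13.7
```

```bash
python3 - <<'E'
from h import *
togo(482.2,-371.4,13.5)
E
```

```text
shift cm [-0.07  0.04 -0.  ] turn 0.0014 pos [ 481.7 -370.8  106.9] yaw 13.58 q [ 0.33  0.72  0.46  1.73 -0.42  0.79  1.23] F [-0.5  0.5 -1. ] t 10.5833
```

Request:
step_arm --series '[-0.05,0.03,0.1,0,-0.05,0.03,0.25,0,-0.05,0.03,0.4,0,-0.05,0.03,0.5,0,-0.05,0.03,0.5,0]'

```text
time_s: 11.0
tool_pos: [482.3, -371.2, 102.2]
eef_rot: [[-0.235, 0.972, 0.0], [0.972, 0.235, 0.0], [0.0, 0.0, -1.0]]
contact_force: [-1.4, 2.0, 0.8]
opening: 13.5
```

Request:
step_arm --series '[0,0,0.05,0,0,0,0.1,0,0,0,0.15,0,0,0,0.2,0,0,0,0.2,0]'

```text
time_s: 11.42
tool_pos: [482.6, -371.7, 100.9]
eef_rot: [[-0.235, 0.972, 0.001], [0.972, 0.235, -0.0], [-0.001, 0.001, -1.0]]
contact_force: [-0.5, 0.8, 7.0]
opening: 13.7
```

Request:
step_arm --series '[0,0,0.05,0,0,0,0.1,0,0,0,0.15,0,0,0,0.2,0,0,0,0.2,0]'

```text
time_s: 11.83
tool_pos: [483.0, -372.1, 99.6]
eef_rot: [[-0.235, 0.972, 0.002], [0.972, 0.235, -0.001], [-0.002, 0.002, -1.0]]
contact_force: [0.0, 1.9, 10.4]
opening: 13.6
```

Request:
step_arm --series '[0,0,0.05,0,0,0,0.1,0,0,0,0.15,0,0,0,0.15,0]'

```text
time_s: 12.17
tool_pos: [483.3, -372.2, 98.5]
eef_rot: [[-0.235, 0.972, 0.003], [0.972, 0.235, -0.002], [-0.002, 0.002, -1.0]]
contact_force: [-0.2, 3.1, 11.7]
opening: 13.5
```

Request:
step_arm --series '[0,0,0.05,0,0,0,0.1,0,0,0,0.15,0,0,0,0.15,0]'

```text
time_s: 12.5
tool_pos: [482.9, -371.4, 95.6]
eef_rot: [[-0.235, 0.972, 0.001], [0.972, 0.235, -0.0], [-0.001, 0.001, -1.0]]
contact_force: [0.4, 1.8, 5.1]
opening: 13.9
```

Request:
step_arm --series '[0,0,0.05,0,0,0,0.1,0,0,0,0.15,0,0,0,0.15,0]'

```text
time_s: 12.83
tool_pos: [482.8, -371.4, 93.7]
eef_rot: [[-0.235, 0.972, 0.001], [0.972, 0.235, -0.0], [-0.0, 0.001, -1.0]]
contact_force: [1.3, 1.5, 5.1]
opening: 13.5
```

Request:
step_arm --series '[0,0,0.05,0,0,0,0.1,0,0,0,0.15,0,0,0,0.2,0,0,0,0.2,0]'

```text
time_s: 13.25
tool_pos: [482.5, -371.9, 91.0]
eef_rot: [[-0.235, 0.972, 0.0], [0.972, 0.235, -0.001], [-0.001, -0.0, -1.0]]
contact_force: [2.2, -0.3, -0.9]
opening: 13.6
```

Request:
step_arm --series '[0,0,0.05,0,0,0,0.1,0,0,0,0.15,0,0,0,0.2,0,0,0,0.2,0]'

```text
time_s: 13.67
tool_pos: [482.5, -371.9, 89.9]
eef_rot: [[-0.235, 0.972, 0.001], [0.972, 0.235, -0.001], [-0.001, 0.0, -1.0]]
contact_force: [2.3, -1.4, 5.1]
opening: 13.5
```

Request:
step_arm --series '[0,0,0.05,0,0,0,0.1,0,0,0,0.1,0]'

```text
time_s: 13.92
tool_pos: [482.5, -371.9, 88.9]
eef_rot: [[-0.235, 0.972, 0.001], [0.972, 0.235, -0.001], [-0.001, 0.001, -1.0]]
contact_force: [2.8, -0.8, 3.5]
opening: 13.4
```

Request:
step_arm --series '[0,0,0.05,0,0,0,0.1,0,0,0,0.1,0]'

```text
time_s: 14.17
tool_pos: [482.5, -371.9, 88.4]
eef_rot: [[-0.235, 0.972, 0.001], [0.972, 0.235, -0.001], [-0.001, 0.001, -1.0]]
contact_force: [1.5, -0.2, 8.7]
opening: 13.8
```

Request:
step_arm --series '[0,0,0.04,0,0,0,0.08,0,0,0,0.08,0]'

```text
time_s: 14.42
tool_pos: [482.5, -371.9, 88.4]
eef_rot: [[-0.235, 0.972, 0.001], [0.972, 0.235, -0.001], [-0.001, 0.001, -1.0]]
contact_force: [0.8, 0.2, 14.5]
opening: 13.8
```

Hard stop felt: z holds at 88.4 while the force climbs to 14.5 N. I'll back off gently and check that the catches hold.

Request:
step_arm --series '[0,0,-0.1,0,0,0,-0.2,0,0,0,-0.3,0,0,0,-0.4,0,0,0,-0.4,0]'

```text
time_s: 14.83
tool_pos: [482.1, -371.6, 90.8]
eef_rot: [[-0.235, 0.972, -0.0], [0.972, 0.235, -0.0], [-0.0, -0.0, -1.0]]
contact_force: [1.8, -1.8, 4.2]
opening: 13.8
```

Request:
step_arm --series '[0,0,-0.05,0,0,0,-0.1,0,0,0,-0.1,0]'

```text
time_s: 15.08
tool_pos: [481.9, -371.4, 91.0]
eef_rot: [[-0.235, 0.972, -0.001], [0.972, 0.235, -0.0], [0.0, -0.001, -1.0]]
contact_force: [3.7, -2.8, -4.2]
opening: 13.5
```

The bar stops rising at 91.0 and the pull reverses to -4 N, so both catches hold. Releasing.

Request:
step_arm --series '[0,0,0.05,0,0,0,0.05,0,0,0,0.05,0]'

```text
time_s: 15.33
tool_pos: [481.9, -371.4, 91.0]
eef_rot: [[-0.235, 0.972, -0.001], [0.972, 0.235, 0.0], [0.0, -0.001, -1.0]]
contact_force: [3.4, -1.9, -3.6]
opening: 14.0
```

Request:
step_arm --series '[0,0,0,0,0,0,0,0,0,0,0,0,0,0,0,0,0,0,0,0]' --hand 5

```text
time_s: 15.75
tool_pos: [481.7, -371.0, 91.3]
eef_rot: [[-0.235, 0.972, -0.001], [0.972, 0.235, 0.001], [0.001, -0.001, -1.0]]
contact_force: [0.8, 0.6, -0.2]
opening: 43.5
```

Request:
step_arm --series '[0,0,0,0,0,0,-1,0,0,0,-3,0,0,0,-6,0,0,0,-10,0]'

```text
time_s: 16.17
tool_pos: [480.7, -370.0, 191.0]
eef_rot: [[-0.234, 0.972, -0.004], [0.972, 0.235, 0.003], [0.004, -0.003, -1.0]]
contact_force: [1.2, -0.1, 0.3]
opening: 49.7
```

Request:
step_arm --series '[0,-3,0,0,-1,-6,0,0,-2,-9,0,0,-2.5,-10,0,0,-2.5,-10,0,0]'

```text
time_s: 16.58
tool_pos: [387.7, -421.8, 192.6]
eef_rot: [[-0.229, 0.973, -0.0], [0.973, 0.229, -0.002], [-0.002, -0.001, -1.0]]
contact_force: [-0.3, -0.1, 0.0]
opening: 50.1
```

```bash
python3 - <<'E'
from h import *
import pickle
s=r.sense();f=r.grab_frame('wrist');save(f,'w10');pickle.dump((s,f),open('w10.pkl','wb'));togo(482,-371,13.5,s);print(s['opening'])
cv2.imwrite('pics/w10c.png',cv2.resize(f['color'][60:260,270:450,::-1],None,fx=3,fy=3,interpolation=cv2.INTER_CUBIC))
P=cloud(f,s)
q=P.reshape(-1,3);k=(np.hypot(q[:,0]-483,q[:,1]+371)<70)
h,e=np.histogram(q[k,2],bins=np.arange(70,140,2));print(dict(zip(e.tolist(),h.tolist())))
E
```

```text
shift cm [ 2.790e+00  1.034e+01 -1.000e-02] turn -0.0048 pos [ 387.7 -421.8  192.6] yaw 13.22 q [ 0.45  0.57  0.52  1.75 -0.34  0.91  1.34] F [-0.3 -0.1  0. ] t 16.5833
50.07352054996419
{70: 69, 72: 3458, 74: 2767, 76: 119, 78: 41, 80: 52, 82: 57, 84: 63, 86: 279, 88: 801, 90: 29, 92: 69, 94: 221, 96: 2607, 98: 732, 100: 205, 102: 94, 104: 152, 106: 93, 108: 24, 110: 37, 112: 54, 114: 18, 116: 79, 118: 29, 120: 47, 122: 63, 124: 96, 126: 713, 128: 110, 130: 0, 132: 0, 134: 0, 136: 0}
```

View pics/w10c.png

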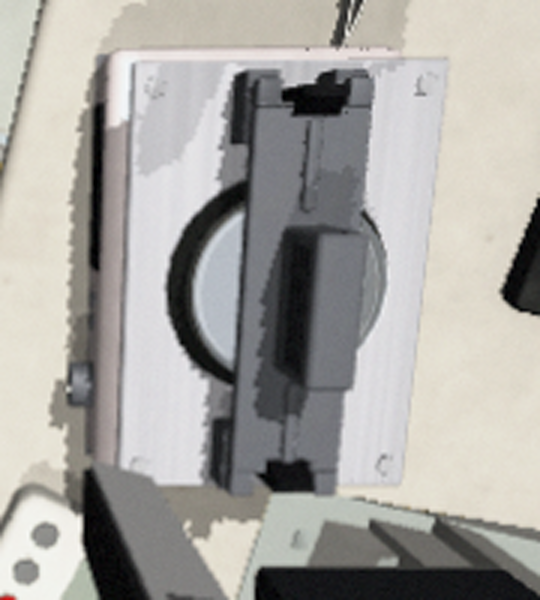

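The view shows the bar seated across the dish with both black hooks in its slots, at (320,95) and (287,475) in the crop, and their noses over the strip's ends. One numeric check of level, then I'll hand in.

```bash
python3 - <<'E'
from h import *
import pickle
s,f=pickle.load(open('w10.pkl','rb'))
q=cloud(f,s).reshape(-1,3); a=np.radians(13.5); d=q-[483.1,-371.2,0]
x=d[:,0]*np.cos(a)+d[:,1]*np.sin(a); y=-d[:,0]*np.sin(a)+d[:,1]*np.cos(a); z=d[:,2]
for lo,hi in((30,50),(-50,-30)):
    k=(y>lo)&(y<hi)&(abs(x)<16)&(z>93)&(z<100); print('strip',lo,k.sum(),np.median(z[k]).round(2),x[k].min().round(1),x[k].max().round(1))
for sg in(1,-1):
    k=(abs(x)<6)&(y*sg>48)&(y*sg<70)&(z>101)&(z<112); print('hook',sg,k.sum(),'inner y',np.percentile(y[k]*sg,[2,50,98]).round(1),z[k].max().round(1))
b=(z>93)&(z<100)&(abs(x)<18); print('bar y range',np.percentile(y[b],[0.5,99.5]))
s=r.sense();print(s['time_s'],s['contact_force'],s['opening'])
print(r.sign_off())
E
```

```text
strip 30 824 97.43 -16.0 15.9
strip -50 674 97.36 -15.8 15.9
hook 1 130 inner y [53.7 56.8 60. ] 107.4
hook -1 117 inner y [54.  57.3 60.8] 107.2
bar y range [-63.96016475  61.95280141]
16.6333 [ 0.93251346  0.43157034 -0.24120681] 49.90688776103357
the job is handed in; nothing more can be done
None
```

The retaining bar is fitted across the dish with both ends under the hooks. I let go of it, moved the arm clear and handed the job in at 16.6 s.

**Pressing:** the largest force I read was 14.5 N, on the hard stops. It read about 12 N over the lead-ins, fell to 5 N, and dropped again as the hooks clicked. At the stops the height stayed at 88.4 mm while the force rose. Pulling up afterwards met resistance of about 4 N at the catch height.

**Last checks:**
- The strip is level, with its top at 97.4 mm at both ends. That puts the underside about 2.5 mm above the stops, where the catches should hold it.
- Both hooks stand upright at matching positions, with their noses over the strip ends.
- The wrist force was about zero and the fingers were open and clear.

**What disagreed:**
- The first grasp closed on air above the block. The gripper really stands about 35 mm higher than the stated tool frame implies. I measured this with the wrist camera and went lower; nothing was disturbed.
- The bar may sit about 1 mm off centre lengthwise, which is within the measurement noise.

I never moved near the marker or hex keys, and passed well above the timer and tweezers. I did not measure those four again afterwards. I viewed 11 pictures, one past the budget of 10.

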